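Find the tired shock mount of the parcel scale

TASK

The deck is off this parcel scale because one of its three spring shock mounts has gone soft. With the fingertips press down each of the three round rubber pads in turn, about half of its travel, going from the robot's left to its right; then push the hinged white tag of the softest mount down flat to mark it for replacement, and move clear. Leave the other two tags raised, and do not pick up or shift anything that stands or lies around.

Things in the scene. Friction and masses are not known exactly. Their poses are not given: they have to be found in the camera images.
- scale: Lower part of a parcel scale, deck off: grey pan 280 (x) by 330 (y) mm, 32 mm high, fixed. Origin: underside centre, on the bench; x away from the robot, y to its left (turned up to 0.25 rad). On a T-shaped casting stand three like shock mounts: left (x -20, y 105), middle (70, 0), right (-20, -105).
- pad_left (a point): Centre of the top of the left mount's pad when free (does not follow the pad down). The pad is a flat black rubber disc, 44 mm across, on a coil spring, top 97 mm above the bench; it sinks up to 10 mm and springs back. Linear, slightly preloaded: 5 mm takes 3 to 12 N depending on the mount; at equal depth the softest needs about half the force of the next. Any may be the soft one.
- tag_left_end (a point): Middle of the free end of the left mount's white tag, on its upper face. The tag is a stiff leaf 45 mm long (along the scale's x), 34 mm wide, 3 mm thick. Its hinge line runs along the scale's y, 36 mm from the pad's axis towards the robot (-x), 56 mm above the bench; the leaf points to -x from there.
- tag_left (a joint): Angle of the left mount's tag above level, rad: 0.5 to 0.7 at the start (raised), 0 when pushed down flat (it stops there, upper face 57.5 mm above the bench). Its stiff hinge takes about 1 N at the free end and stays where it is left.
- pad_middle (a point): Centre of the top of the middle mount's pad when free (does not follow the pad down). The pad is a flat black rubber disc, 44 mm across, on a coil spring, top 97 mm above the bench; it sinks up to 10 mm and springs back. Linear, slightly preloaded: 5 mm takes 3 to 12 N depending on the mount; at equal depth the softest needs about half the force of the next. Any may be the soft one.
- tag_middle_end (a point): Middle of the free end of the middle mount's white tag, on its upper face. The tag is a stiff leaf 45 mm long (along the scale's x), 34 mm wide, 3 mm thick. Its hinge line runs along the scale's y, 36 mm from the pad's axis towards the robot (-x), 56 mm above the bench; the leaf points to -x from there.
- tag_middle (a joint): Angle of the middle mount's tag above level, rad: 0.5 to 0.7 at the start (raised), 0 when pushed down flat (it stops there, upper face 57.5 mm above the bench). Its stiff hinge takes about 1 N at the free end and stays where it is left.
- pad_right (a point): Centre of the top of the right mount's pad when free (does not follow the pad down). The pad is a flat black rubber disc, 44 mm across, on a coil spring, top 97 mm above the bench; it sinks up to 10 mm and springs back. Linear, slightly preloaded: 5 mm takes 3 to 12 N depending on the mount; at equal depth the softest needs about half the force of the next. Any may be the soft one.
- tag_right_end (a point): Middle of the free end of the right mount's white tag, on its upper face. The tag is a stiff leaf 45 mm long (along the scale's x), 34 mm wide, 3 mm thick. Its hinge line runs along the scale's y, 36 mm from the pad's axis towards the robot (-x), 56 mm above the bench; the leaf points to -x from there.
- tag_right (a joint): Angle of the right mount's tag above level, rad: 0.5 to 0.7 at the start (raised), 0 when pushed down flat (it stops there, upper face 57.5 mm above the bench). Its stiff hinge takes about 1 N at the free end and stays where it is left.
- weight: Loose, to be left alone: steel knob check weight standing in the pan behind the left mount, 38 mm across, 62 mm tall. Origin: on its underside.
- grease: Loose, to be left alone: small grey jar with a white lid standing in the pan behind the right mount, 48 mm across, 50 mm tall. Origin: on its underside.
- screwdriver: Loose, to be left alone: screwdriver, 190 mm long, black handle, lying on the bench between the robot and the scale. Origin: on its underside.
- marker: Loose, to be left alone: marker pen, 125 x 17 mm, lying to the left of the scale. Origin: on its underside.
- tape: Loose, to be left alone: roll of brown parcel tape lying flat to the right of the scale, 104 mm across, 48 mm tall. Origin: on its underside.

How it is judged:
By the outcome, as a careful person would: the job done as asked, in the order asked, and still so for the second after the job is handed in, with the robot touching nothing.
It also fails if it takes over 48 s, if anything falls off the work surface, if the arm or the gripper's body presses on something with over 40 N, if the wrist force passes 120 N, or if a joint passes its speed limit or range.

ROBOT

A 7-joint arm with a two-finger parallel gripper is mounted at the origin on the work surface. World frame = base frame: x ahead of the robot, y to its left, z up, the work surface at z = 0. Lengths are in m, angles in rad, forces in N, time in s.
With the tool pointing down it reaches from about 0.4 to 0.875 m from the base axis. Payload 6.5 kg.
Tool frame: the origin (TCP) lies at the very end of the fingers, on their centre line; the grasp point (between the pads) lies 19 mm behind it (r.grip_depth is the distance from the TCP to the grasp point, in m); x points along the fingers, y is the direction in which the jaws open and shut, and the axes are right-handed (so a half turn about x gives the same grasp; the last joint's range is limited). The gripper opens to 88 mm and grips with 3 to 60 N. Pads are 18 mm wide; open, the fingers measure 123 mm over their backs; the gripper's body (75 mm by 187 mm) begins 45 mm behind the grasp point.
Start: joints at [-1.191, 0.536, -0.004, 1.538, 0.003, 1.067, -0.071], TCP at [0.28, 0.586, 0.239] pointing down, gripper open.
Joint ranges: [-2.7, 2.7], [-0.37, 2.16], [-1.27, 1.26], [0.24, 2.4], [-1.31, 4.45], [0.19, 1.91], [-2.76, 2.76]. Speed limits (rad/s): [2.39, 2.39, 3.14, 3.14, 3.14, 3.14, 3.14].

INTERFACE

Orientations are given as [roll, pitch, yaw] about the fixed x, y, z axes, in that order (R = Rz(yaw) Ry(pitch) Rx(roll)).
In Python, from plant import r gives the robot as it stands.
- The arm moves only by the tool arm_command, never from a script. Its argument "steps" is a list of rows, each an object of numbers: "x", "y", "z": the shift along the tool's x, y, z scaled (see below); "wx", "wy", "wz": the turn, a rotation vector about the tool's x, y, z scaled (see below). A call has 1 to 20 rows; each row shifts and turns the commanded pose from where the row before left it, along the tool's axes as they then stand; what a row does not reach is not made up. The controller multiplies each number of a shift by 0.06 m and each number of a turn by 4 degrees. A row lasts 1/8 s, in which the tool goes at most 62.5 mm and 10.7 degrees, less where a joint would pass 70% of its speed; a pose out of reach is approached as far as the arm can. A call with a number of a shift or a turn outside -1 to 1 is refused whole. A call with a gripper value outside its range is refused whole. "grip" is the gripper's target within -1 to 1 (shut at 1, half-way at 0, fully open at -1), set as the call begins (left out, the last holds). The fingers move at their own pace and stop on an object; the grip force is fixed at half the most. Time passes only in rows, so rows that do not move let the fingers close. It gives the time, the measured TCP pose, the force and the opening at its end, in the units of the state.
- r.sense(): the state, without advancing time (a new reading comes with each control period).
- r.snapshot(name): name is "side" or "top"; returns the picture (384x512x3 uint8, red, green, blue); there is no depth.
- r.camera_info(name): a dict with "fov_y" (degrees; the focal length in pixels is half the picture's height over the tangent of half this angle, whatever the lens; pixels are square), "cx", "cy" (the principal point, pixels), "R" (3x3) and "t" (3): a world point X has camera coordinates R X + t. Camera axes: x right, y down, z forward; pixel columns grow to the right and rows downward; lengths in m; the calibration is good to about 2 mm. A picture is of the moment at which its call begins. camera_info takes no time and is no camera call.
- r.close_job(): hands the job in, once; it reports no verdict.
The state is a dict: "t": time; "joint_positions": joint angles; "joint_velocities": joint speeds; "effort": joint torques, N m; "tool_pos": TCP position; "ee_rot": TCP orientation; "force": force on the tool from outside, world axes, zero at the start; "ft_torque": the same for the moment, N m; "gripper_width": finger opening in m.
Only numpy, scipy, OpenCV 4.12 (cv2) and the standard library are available. Lean on these libraries where they do the work, as an engineer would, in place of code of your own. Each camera call takes 0.05 s, during which the arm holds its last target.

## Working session

There is one attempt and no reset: what is moved stays moved. The work goes in short steps, Python scripts to look and compute and a tool call to move; the robot and the scene stay as the last step left them, time stands still between calls to the robot, and variables do not carry over. Pictures are saved under pics/ and viewed, and the job is handed in when it is done.

Besides the shell and the picture viewer there is one more tool, called after "Call:" as name([rows], argument=value, ...), one row to a line, values as JSON. arm_command: Moves the arm, as the interface text tells. Shifts and turns lie within -1 to 1; 1 stands for 0.06 m of shift or 4 degrees of turn. Its arguments: {"type":"object","properties":{"steps":{"type":"array","items":{"type":"object","properties":{"x":{"type":"number","minimum":-1,"maximum":1},"y":{"type":"number","minimum":-1,"maximum":1},"z":{"type":"number","minimum":-1,"maximum":1},"wx":{"type":"number","minimum":-1,"maximum":1},"wy":{"type":"number","minimum":-1,"maximum":1},"wz":{"type":"number","minimum":-1,"maximum":1}}}},"grip":{"type":"number"}},"required":["steps"]}

```bash
mkdir -p pics
python3 - <<'E'
from plant import r
import cv2
for n in("top","side"):
    im=r.snapshot(n); cv2.imwrite(f"pics/{n}0.png",im[:,:,::-1])
    c=r.camera_info(n); print(n,c)
s=r.sense(); print(s)
E
```

```text
top {'fov_y': 55.44173769282543, 'cx': 259.4580448210476, 'cy': 190.79193516179194, 'R': array([[-0.00211191, -0.99998046,  0.00588456],
       [-0.99343605,  0.001425  , -0.11437997],
       [ 0.11436935, -0.00608749, -0.99341965]]), 't': array([0.02515464, 0.54949853, 0.86201895])}
side {'fov_y': 50.73294213697257, 'cx': 250.45783185531272, 'cy': 186.27509545001743, 'R': array([[-0.99064625, -0.13505703, -0.01948342],
       [-0.0549557 ,  0.52557434, -0.84897084],
       [ 0.12489947, -0.83995905, -0.5280804 ]]), 't': array([0.56574502, 0.0845849 , 0.95529607])}
{'t': 0.1, 'joint_positions': array([-1.19119455,  0.53711991, -0.00443679,  1.53872492,  0.00263105,
        1.06729538, -0.07117652]), 'joint_velocities': array([ 1.71154804e-03, -1.92193132e-03, -2.23958921e-05, -1.83561555e-03,
        4.75357688e-04, -1.55218520e-03, -5.37745902e-04]), 'effort': array([ 1.81816544e-03, -5.72076344e+01,  9.93403494e-01, -2.52228302e+01,
       -5.61870891e-02,  1.33743603e-02,  2.68879796e-05]), 'tool_pos': array([0.28005772, 0.58598229, 0.23792685]), 'ee_rot': array([-1.47858936,  1.56925418, -1.92428262]), 'force': array([-0.30244213,  0.56933581,  0.29221736]), 'ft_torque': array([0.05394104, 0.0115541 , 0.03799691]), 'gripper_width': 0.08805711795695859}
```

View pics/top0.png

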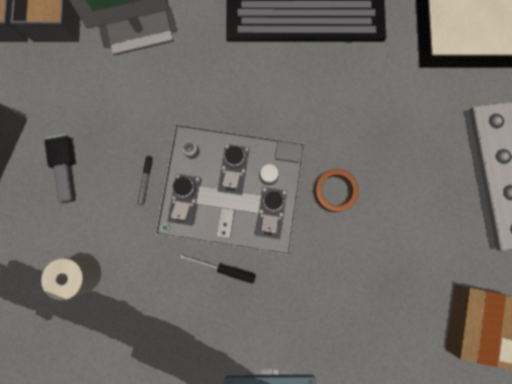

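View pics/side0.png

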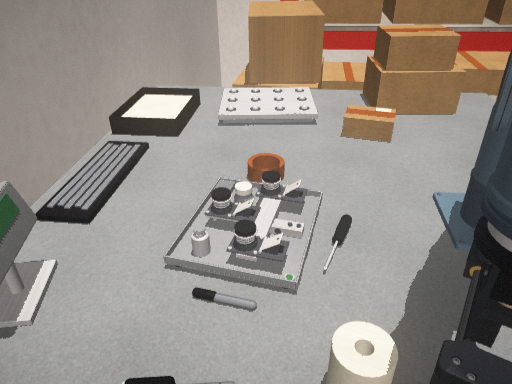

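The top view shows the pads at about (183,186), (234,155) and (273,200), with the tags below each pad. The scale is turned slightly clockwise. Next I'll measure this precisely.

```bash
cat > h.py <<'E'
import numpy as np,cv2
from plant import r
def K(n):
    c=r.camera_info(n);f=192/np.tan(np.radians(c['fov_y'])/2);return f,c
def ray(n,u,v,z):
    f,c=K(n);d=c['R'].T@np.array([(u-c['cx'])/f,(v-c['cy'])/f,1]);o=-c['R'].T@c['t'];return o+d*(z-o[2])/d[2]
def proj(n,X):
    f,c=K(n);p=c['R']@np.array(X)+c['t'];return f*p[0]/p[2]+c['cx'],f*p[1]/p[2]+c['cy']
E
python3 - <<'E'
from h import *
for n,box in(("top",(140,110,180,150)),("side",(160,160,180,130))):
    im=cv2.imread(f"pics/{n}0.png");x,y,w,h=box
    cr=cv2.resize(im[y:y+h,x:x+w],None,fx=4,fy=4,interpolation=cv2.INTER_CUBIC);cv2.imwrite(f"pics/{n}0c.png",cr)
    g=cr.max(2)
    for th in(30,45):
        cs,_=cv2.findContours((g<th).astype(np.uint8),0,2)
        for c in cs:
            a=cv2.contourArea(c)/16
            if a>80:
                (cx,cy),ax,an=cv2.fitEllipse(c);u=x+(cx+.5)/4-.5;v=y+(cy+.5)/4-.5
                print(n,th,a,(u,v),np.array(ax)/4,ray(n,u,v,.097))
E
```

```text
top 45 125.34375 (273.465087890625, 200.39473724365234) [13.10286999 13.4956665 ] [ 0.52012062 -0.00700686  0.097     ]
top 45 183.625 (182.05911254882812, 185.95540618896484) [14.89962864 15.86420536] [0.55327661 0.19989625 0.097     ]
top 45 161.25 (234.0661392211914, 154.6234016418457) [13.9196291  14.62637806] [0.62544875 0.08255089 0.097     ]
```

```bash
ls pics
```

```text
side0.png
side0c.png
top0.png
top0c.png
```

View pics/top0c.png

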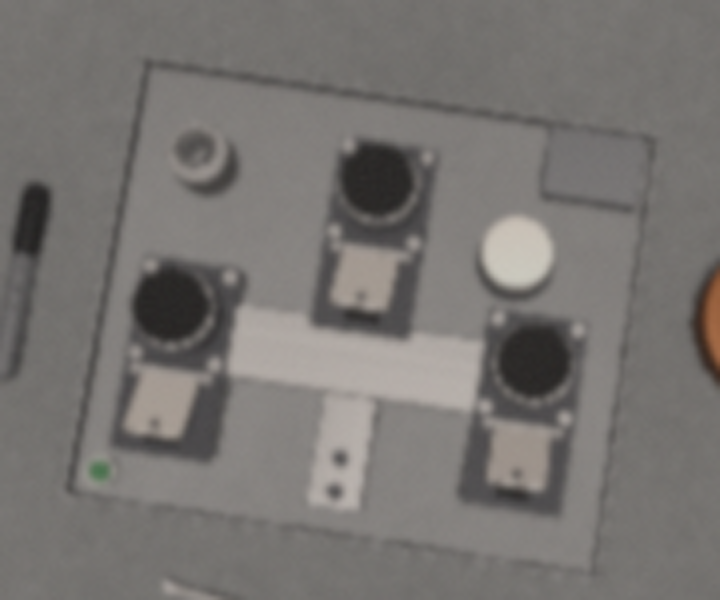

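View pics/side0c.png

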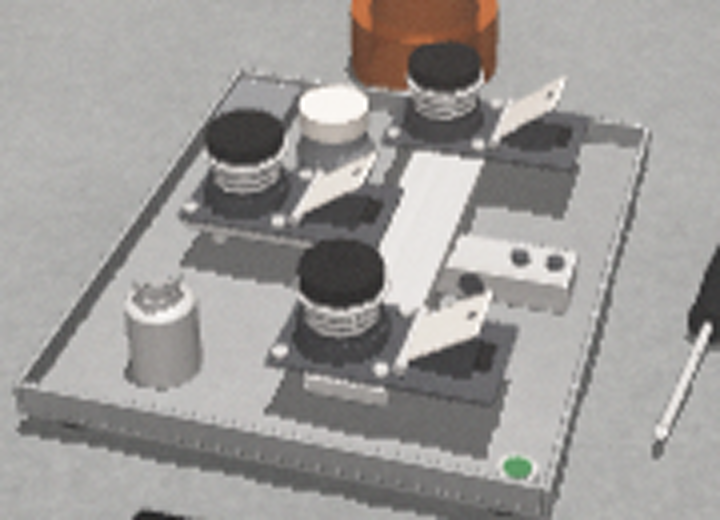

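```bash
cat >> h.py <<'E'
from scipy.spatial.transform import Rotation as Ro
PL=np.array([.5533,.1999]);PM=np.array([.6254,.0825]);PR=np.array([.5201,-.0070])
yaw=-.159; ex=np.array([np.cos(yaw),np.sin(yaw)]); ey=np.array([-ex[1],ex[0]])
def st():
    s=r.sense();R=Ro.from_euler('xyz',s['ee_rot']).as_matrix();return s,R
def to(p,psi=None):
    "shift in tool units to world p (pre-turn axes), turn to jaws along scale y"
    s,R=st();d=R.T@(np.array(p)-s['tool_pos'])
    print('tool',s['tool_pos'].round(4),'F',s['force'].round(2),'t',s['t'],'shift m',d.round(4),'units',(d/.06).round(2))
    y=np.array([*ey,0]);
    if R[:,1]@y<0:y=-y
    T=np.column_stack([[0,0,-1],y,np.cross([0,0,-1],y)]);w=Ro.from_matrix(R.T@T).as_rotvec(degrees=True)
    print('turn units of 4deg',(w/4).round(2));return R
E
python3 - <<'E'
from h import *
print(to([*PL,.15]).round(3))
E
```

```text
tool [0.2801 0.586  0.2379] F [-0.3   0.57  0.29] t 0.1 shift m [ 0.0883 -0.2304  0.413 ] units [ 1.47 -3.84  6.88]
turn units of 4deg [-4.11 -0.    0.02]
[[-0.001  0.431  0.902]
 [-0.001  0.902 -0.431]
 [-1.    -0.002  0.   ]]
```

Call:
arm_command([
  {"z": 0.4,"wx": -0.82},
  {"z": 0.4,"wx": -0.82},
  {"z": 0.4,"wx": -0.82},
  {"z": 0.4,"wx": -0.82},
  {"z": 0.4,"wx": -0.82},
  {},
], grip=1)

```text
invalid input
```

Run:
```python
from h import *
print(to([*PL,.15]).round(3)); print(r.sense()['gripper_width'])
```

```text
tool [0.2801 0.586  0.2379] F [-0.3   0.57  0.29] t 0.1 shift m [ 0.0883 -0.2304  0.413 ] units [ 1.47 -3.84  6.88]
turn units of 4deg [-4.11 -0.    0.02]
[[-0.001  0.431  0.902]
 [-0.001  0.902 -0.431]
 [-1.    -0.002  0.   ]]
0.08805711795695859
```

Call:
arm_command([
  {"x": 0,"y": 0,"z": 0.4,"wx": -0.82,"wy": 0,"wz": 0},
  {"x": 0,"y": 0,"z": 0.4,"wx": -0.82,"wy": 0,"wz": 0},
  {"x": 0,"y": 0,"z": 0.4,"wx": -0.82,"wy": 0,"wz": 0},
  {"x": 0,"y": 0,"z": 0.4,"wx": -0.82,"wy": 0,"wz": 0},
  {"x": 0,"y": 0,"z": 0.4,"wx": -0.82,"wy": 0,"wz": 0},
], grip=1)

```text
t: 0.72
tool_pos: [0.3939, 0.547, 0.2382]
ee_rot: [-1.954, 1.57, -2.112]
force: [-0.5, 0.9, -0.5]
gripper_width: 0.0405
```

Run:
```python
from h import *
print(to([*PL,.15]).round(3)); print(r.sense()['gripper_width'])
```

```text
tool [0.3939 0.547  0.2382] F [-0.55  0.85 -0.47] t 0.725 shift m [ 0.0884 -0.3176  0.2119] units [ 1.47 -5.29  3.53]
turn units of 4deg [ 0.02 -0.01  0.01]
[[-0.001  0.157  0.988]
 [-0.001  0.988 -0.157]
 [-1.    -0.001 -0.   ]]
0.04052244495889597
```

Call:
arm_command([
  {"y": -0.66,"z": 0.44},
  {"y": -0.66,"z": 0.44},
  {"y": -0.66,"z": 0.44},
  {"y": -0.66,"z": 0.44},
  {"y": -0.66,"z": 0.44},
  {"y": -0.66,"z": 0.44},
  {"y": -0.66,"z": 0.44},
  {"y": -0.66,"z": 0.44},
  {"x": 0.4},
  {"x": 0.4},
  {"x": 0.4},
  {"x": 0},
  {"x": 0},
  {"x": 0},
])

```text
invalid input
```

Run:
```python
from h import *
to([*PL,.097]);print(r.sense()['gripper_width'])
for n in("top","side"): cv2.imwrite(f"pics/{n}1.png",r.snapshot(n)[:,:,::-1])
a=cv2.imread("pics/side1.png")[100:330,130:400];cv2.imwrite("pics/side1c.png",cv2.resize(a,None,fx=2.5,fy=2.5))
```

```text
tool [0.3939 0.547  0.2382] F [-0.55  0.85 -0.47] t 0.725 shift m [ 0.1414 -0.3176  0.2119] units [ 2.36 -5.29  3.53]
turn units of 4deg [ 0.02 -0.01  0.01]
0.04052244495889597
```

View pics/side1c.png

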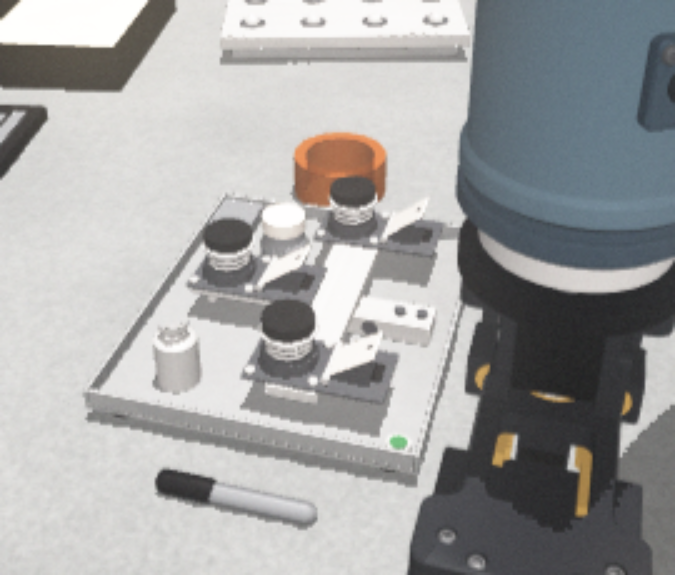

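Rows need all six keys. The picture shows the arm to the left of the scale, with everything undisturbed.

Call:
arm_command([
  {"x": 0,"y": -0.66,"z": 0.44,"wx": 0,"wy": 0,"wz": 0},
  {"x": 0,"y": -0.66,"z": 0.44,"wx": 0,"wy": 0,"wz": 0},
  {"x": 0,"y": -0.66,"z": 0.44,"wx": 0,"wy": 0,"wz": 0},
  {"x": 0,"y": -0.66,"z": 0.44,"wx": 0,"wy": 0,"wz": 0},
  {"x": 0,"y": -0.66,"z": 0.44,"wx": 0,"wy": 0,"wz": 0},
  {"x": 0,"y": -0.66,"z": 0.44,"wx": 0,"wy": 0,"wz": 0},
  {"x": 0,"y": -0.66,"z": 0.44,"wx": 0,"wy": 0,"wz": 0},
  {"x": 0,"y": -0.66,"z": 0.44,"wx": 0,"wy": 0,"wz": 0},
  {"x": 0.5,"y": 0,"z": 0,"wx": 0,"wy": 0,"wz": 0},
  {"x": 0.5,"y": 0,"z": 0,"wx": 0,"wy": 0,"wz": 0},
  {"x": 0.5,"y": 0,"z": 0,"wx": 0,"wy": 0,"wz": 0},
  {"x": 0,"y": 0,"z": 0,"wx": 0,"wy": 0,"wz": 0},
  {"x": 0,"y": 0,"z": 0,"wx": 0,"wy": 0,"wz": 0},
])

```text
t: 2.45
tool_pos: [0.5517, 0.2021, 0.1497]
ee_rot: [0.828, 1.57, 0.669]
force: [0.5, 0.3, 0.0]
gripper_width: 0.0003
```

Run:
```python
from h import *
to([*PL,.097]);print(r.sense()['gripper_width'])
for n in("top","side"): cv2.imwrite(f"pics/{n}2.png",r.snapshot(n)[:,:,::-1])
a=cv2.imread("pics/side2.png")[100:330,130:400];cv2.imwrite("pics/side2c.png",cv2.resize(a,None,fx=2.5,fy=2.5))
```

```text
tool [0.5517 0.2021 0.1497] F [0.49 0.26 0.05] t 2.45 shift m [ 0.0527 -0.002   0.0019] units [ 0.88 -0.03  0.03]
turn units of 4deg [-0.    0.01 -0.01]
0.00031752350506255406
```

View pics/side2c.png

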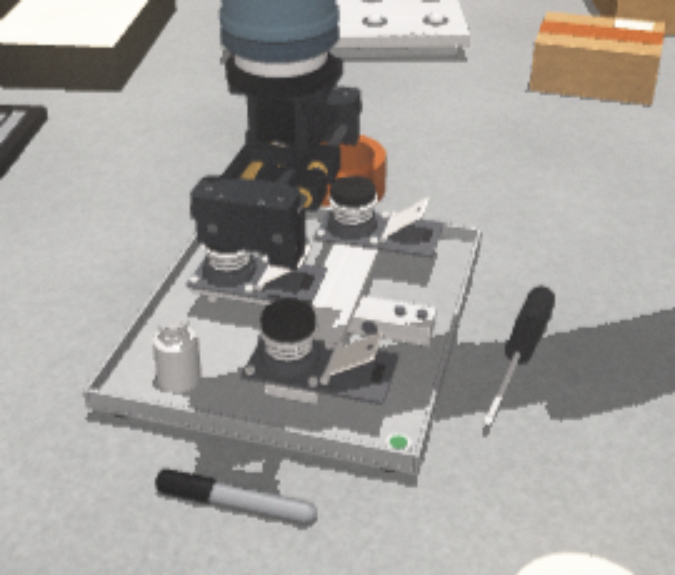

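Run:
```python
from h import *
for z in (.15,.17,.21,.25):
  u,v=proj("side",[.5517,.2021,z]);print(z,(u-130)*2.5,(v-100)*2.5)
u,v=proj("side",[*PL,.097]);print((u-130)*2.5,(v-100)*2.5)
a=cv2.imread("pics/side2.png")[150:250,180:280];cv2.imwrite("pics/side2d.png",cv2.resize(a,None,fx=6,fy=6,interpolation=2))
```

```text
0.15 286.76355553916324 258.9648103059432
0.17 286.04901617659715 237.08228489791125
0.21 284.5590402991554 191.4522794656274
0.25 282.98193293289626 143.1539017675488
286.9790036490752 312.3557333632348
```

View pics/side2d.png

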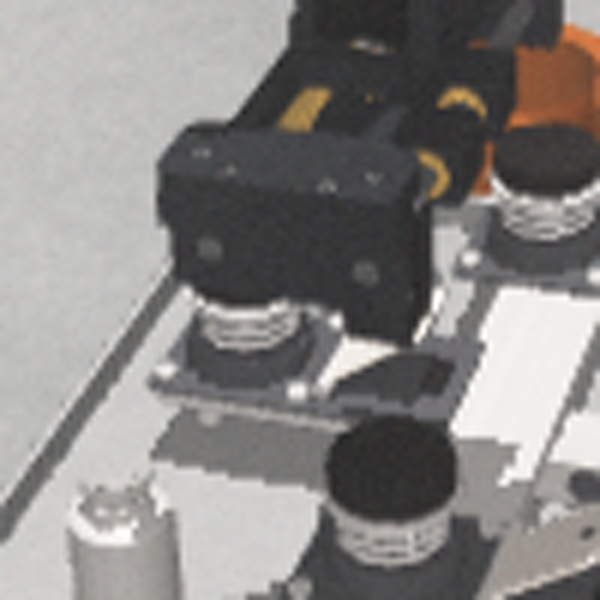

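View pics/top2.png

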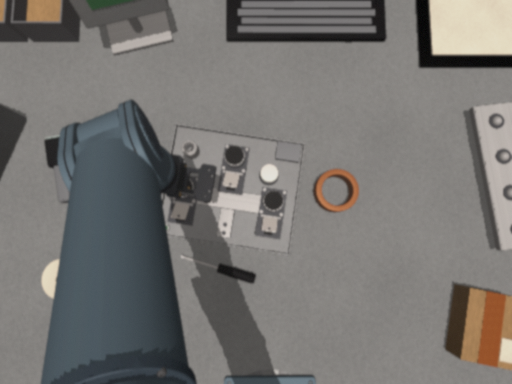

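Run:
```python
from h import *
s,R=st()
for n in("side","top"):
 for dy in(-.093,0,.093):
  for dz in(-.0375,.0375):
   for dx in (0,-.064,-.11):
    X=s['tool_pos']+R@[dx,dy,dz];print(n,dx,dy,dz,X.round(3),np.round(proj(n,X)))
```

```text
side 0 -0.093 -0.0375 [0.5   0.116 0.15 ] [275. 182.]
side -0.064 -0.093 -0.0375 [0.5   0.116 0.214] [276. 154.]
side -0.11 -0.093 -0.0375 [0.5   0.116 0.26 ] [276. 133.]
side 0 -0.093 0.0375 [0.575 0.104 0.15 ] [241. 177.]
side -0.064 -0.093 0.0375 [0.574 0.104 0.214] [240. 150.]
side -0.11 -0.093 0.0375 [0.574 0.104 0.26 ] [239. 129.]
side 0 0 -0.0375 [0.515 0.208 0.15 ] [263. 206.]
side -0.064 0 -0.0375 [0.515 0.208 0.214] [263. 177.]
side -0.11 0 -0.0375 [0.515 0.208 0.26 ] [263. 155.]
side 0 0 0.0375 [0.589 0.196 0.15 ] [226. 201.]
side -0.064 0 0.0375 [0.589 0.196 0.214] [224. 172.]
side -0.11 0 0.0375 [0.589 0.196 0.26 ] [223. 150.]
side 0 0.093 -0.0375 [0.53 0.3  0.15] [249. 236.]
side -0.064 0.093 -0.0375 [0.53  0.3   0.214] [248. 205.]
side -0.11 0.093 -0.0375 [0.53 0.3  0.26] [247. 181.]
side 0 0.093 0.0375 [0.604 0.288 0.15 ] [208. 229.]
side -0.064 0.093 0.0375 [0.604 0.288 0.214] [205. 199.]
side -0.11 0.093 0.0375 [0.604 0.288 0.26 ] [203. 175.]
top 0 -0.093 -0.0375 [0.5   0.116 0.15 ] [216. 208.]
top -0.064 -0.093 -0.0375 [0.5   0.116 0.214] [213. 205.]
top -0.11 -0.093 -0.0375 [0.5   0.116 0.26 ] [209. 204.]
top 0 -0.093 0.0375 [0.575 0.104 0.15 ] [222. 173.]
top -0.064 -0.093 0.0375 [0.574 0.104 0.214] [219. 168.]
top -0.11 -0.093 0.0375 [0.574 0.104 0.26 ] [217. 163.]
top 0 0 -0.0375 [0.515 0.208 0.15 ] [173. 201.]
top -0.064 0 -0.0375 [0.515 0.208 0.214] [165. 198.]
top -0.11 0 -0.0375 [0.515 0.208 0.26 ] [159. 195.]
top 0 0 0.0375 [0.589 0.196 0.15 ] [179. 166.]
top -0.064 0 0.0375 [0.589 0.196 0.214] [172. 160.]
top -0.11 0 0.0375 [0.589 0.196 0.26 ] [166. 155.]
top 0 0.093 -0.0375 [0.53 0.3  0.15] [129. 194.]
top -0.064 0.093 -0.0375 [0.53  0.3   0.214] [118. 190.]
top -0.11 0.093 -0.0375 [0.53 0.3  0.26] [108. 187.]
top 0 0.093 0.0375 [0.604 0.288 0.15 ] [136. 159.]
top -0.064 0.093 0.0375 [0.604 0.288 0.214] [126. 153.]
top -0.11 0.093 0.0375 [0.604 0.288 0.26 ] [117. 147.]
```

View pics/side2.png

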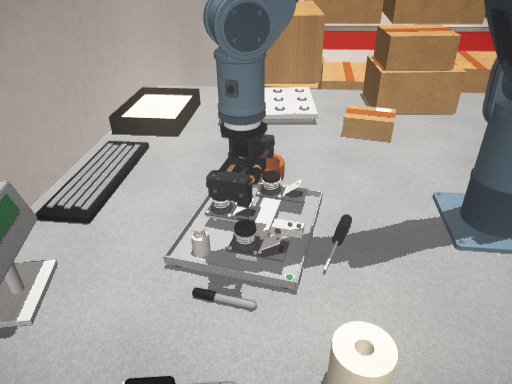

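The black gripper body matches the projected body outline: the near end is predicted at about (205–248, 175–205) and seen there. The fingers are hidden behind it, over the left pad. I'll descend to just above the pad.

Call:
arm_command([
  {"x": 0.26,"y": -0.03,"z": 0.03,"wx": 0,"wy": 0,"wz": 0},
  {"x": 0.26,"y": 0,"z": 0,"wx": 0,"wy": 0,"wz": 0},
  {"x": 0.26,"y": 0,"z": 0,"wx": 0,"wy": 0,"wz": 0},
  {"x": 0,"y": 0,"z": 0,"wx": 0,"wy": 0,"wz": 0},
  {"x": 0,"y": 0,"z": 0,"wx": 0,"wy": 0,"wz": 0},
  {"x": 0,"y": 0,"z": 0,"wx": 0,"wy": 0,"wz": 0},
])

```text
t: 3.3
tool_pos: [0.5535, 0.1994, 0.1024]
ee_rot: [0.559, 1.57, 0.399]
force: [-0.6, -0.1, 0.2]
gripper_width: 0.0004
```

Run:
```python
from h import *
to([*PL,.092])
```

```text
tool [0.5535 0.1994 0.1024] F [-0.57 -0.06  0.22] t 3.3 shift m [ 0.0104  0.0005 -0.0003] units [ 0.17  0.01 -0.  ]
turn units of 4deg [-0.01  0.01 -0.01]
```

Call:
arm_command([
  {"x": 0.06,"y": 0,"z": 0,"wx": 0,"wy": 0,"wz": 0},
  {"x": 0.06,"y": 0,"z": 0,"wx": 0,"wy": 0,"wz": 0},
  {"x": 0.05,"y": 0,"z": 0,"wx": 0,"wy": 0,"wz": 0},
  {"x": 0,"y": 0,"z": 0,"wx": 0,"wy": 0,"wz": 0},
  {"x": 0,"y": 0,"z": 0,"wx": 0,"wy": 0,"wz": 0},
  {"x": 0,"y": 0,"z": 0,"wx": 0,"wy": 0,"wz": 0},
])

```text
t: 4.05
tool_pos: [0.5535, 0.1993, 0.0928]
ee_rot: [0.582, 1.57, 0.422]
force: [-2.7, -0.7, 10.3]
gripper_width: 0.0001
```

Call:
arm_command([
  {"x": 0,"y": 0,"z": 0,"wx": 0,"wy": 0,"wz": 0},
])

```text
t: 4.18
tool_pos: [0.5534, 0.1993, 0.0927]
ee_rot: [0.594, 1.57, 0.435]
force: [-2.6, -0.9, 10.2]
gripper_width: 0.0004
```

Call:
arm_command([
  {"x": 0,"y": 0,"z": 0,"wx": 0,"wy": 0,"wz": 0},
])

```text
t: 4.3
tool_pos: [0.5535, 0.1993, 0.0927]
ee_rot: [0.582, 1.57, 0.423]
force: [-2.4, 0.0, 10.0]
gripper_width: 0.0003
```

Call:
arm_command([
  {"x": 0.012,"y": 0,"z": 0,"wx": 0,"wy": 0,"wz": 0},
  {"x": 0,"y": 0,"z": 0,"wx": 0,"wy": 0,"wz": 0},
  {"x": 0,"y": 0,"z": 0,"wx": 0,"wy": 0,"wz": 0},
])

```text
t: 4.68
tool_pos: [0.5535, 0.1993, 0.0921]
ee_rot: [0.602, 1.57, 0.442]
force: [-2.6, -1.4, 10.7]
gripper_width: 0.0003
```

Call:
arm_command([
  {"x": -0.3,"y": 0,"z": 0,"wx": 0,"wy": 0,"wz": 0},
  {"x": -0.5,"y": 0,"z": 0,"wx": 0,"wy": 0,"wz": 0},
  {"x": 0,"y": 0,"z": 0,"wx": 0,"wy": 0,"wz": 0},
  {"x": 0,"y": 0,"z": 0,"wx": 0,"wy": 0,"wz": 0},
])

```text
t: 5.18
tool_pos: [0.5526, 0.199, 0.1386]
ee_rot: [-2.532, 1.57, -2.692]
force: [0.6, -0.2, -0.4]
gripper_width: 0.0006
```

Run:
```python
from h import *
to([*PM,.102])
```

```text
tool [0.5526 0.199  0.1386] F [ 0.58 -0.23 -0.35] t 5.175 shift m [ 0.0366 -0.1035  0.0904] units [ 0.61 -1.72  1.51]
turn units of 4deg [-0.01 -0.01  0.01]
```

Call:
arm_command([
  {"x": 0,"y": -0.43,"z": 0.38,"wx": 0,"wy": 0,"wz": 0},
  {"x": 0,"y": -0.43,"z": 0.38,"wx": 0,"wy": 0,"wz": 0},
  {"x": 0,"y": -0.43,"z": 0.38,"wx": 0,"wy": 0,"wz": 0},
  {"x": 0,"y": -0.43,"z": 0.37,"wx": 0,"wy": 0,"wz": 0},
  {"x": 0,"y": 0,"z": 0,"wx": 0,"wy": 0,"wz": 0},
  {"x": 0.3,"y": 0,"z": 0,"wx": 0,"wy": 0,"wz": 0},
  {"x": 0.3,"y": 0,"z": 0,"wx": 0,"wy": 0,"wz": 0},
  {"x": 0,"y": 0,"z": 0,"wx": 0,"wy": 0,"wz": 0},
  {"x": 0,"y": 0,"z": 0,"wx": 0,"wy": 0,"wz": 0},
  {"x": 0,"y": 0,"z": 0,"wx": 0,"wy": 0,"wz": 0},
])

```text
t: 6.42
tool_pos: [0.6265, 0.0831, 0.1036]
ee_rot: [0.319, 1.57, 0.16]
force: [0.2, 0.4, 0.2]
gripper_width: 0.0005
```

Run:
```python
from h import *
to([*PM,.092])
```

```text
tool [0.6265 0.0831 0.1036] F [0.2  0.41 0.23] t 6.425 shift m [ 0.0116 -0.0008 -0.001 ] units [ 0.19 -0.01 -0.02]
turn units of 4deg [-0.    0.02 -0.01]
```

Call:
arm_command([
  {"x": 0.07,"y": -0.01,"z": -0.02,"wx": 0,"wy": 0,"wz": 0},
  {"x": 0.06,"y": 0,"z": 0,"wx": 0,"wy": 0,"wz": 0},
  {"x": 0.06,"y": 0,"z": 0,"wx": 0,"wy": 0,"wz": 0},
  {"x": 0,"y": 0,"z": 0,"wx": 0,"wy": 0,"wz": 0},
  {"x": 0,"y": 0,"z": 0,"wx": 0,"wy": 0,"wz": 0},
  {"x": 0,"y": 0,"z": 0,"wx": 0,"wy": 0,"wz": 0},
])

```text
t: 7.18
tool_pos: [0.625, 0.0824, 0.0924]
ee_rot: [0.314, 1.571, 0.155]
force: [-2.7, -0.2, 8.1]
gripper_width: 0.0005
```

Call:
arm_command([
  {"x": 0,"y": 0,"z": 0,"wx": 0,"wy": 0,"wz": 0},
])

```text
t: 7.3
tool_pos: [0.625, 0.0824, 0.0923]
ee_rot: [0.339, 1.571, 0.179]
force: [-2.4, 0.6, 7.6]
gripper_width: 0.0004
```

Call:
arm_command([
  {"x": 0,"y": 0,"z": 0,"wx": 0,"wy": 0,"wz": 0},
])

```text
t: 7.42
tool_pos: [0.625, 0.0825, 0.0923]
ee_rot: [0.532, 1.571, 0.372]
force: [-2.8, -1.2, 8.0]
gripper_width: 0.0006
```

Middle pad: about 7.9 N at 4.7 mm. Left was about 10.7 N at 4.9 mm. Now the right pad.

Call:
arm_command([
  {"x": -0.3,"y": 0,"z": 0,"wx": 0,"wy": 0,"wz": 0},
  {"x": -0.5,"y": 0,"z": 0,"wx": 0,"wy": 0,"wz": 0},
  {"x": 0,"y": 0,"z": 0,"wx": 0,"wy": 0,"wz": 0},
  {"x": 0,"y": 0,"z": 0,"wx": 0,"wy": 0,"wz": 0},
])

```text
t: 7.92
tool_pos: [0.6244, 0.0825, 0.1394]
ee_rot: [-2.81, 1.57, -2.97]
force: [-0.6, -0.8, -0.0]
gripper_width: 0.0003
```

Run:
```python
from h import *
to([*PR,.102])
```

```text
tool [0.6244 0.0825 0.1394] F [-0.55 -0.83 -0.04] t 7.925 shift m [ 0.0375 -0.1049 -0.0888] units [ 0.62 -1.75 -1.48]
turn units of 4deg [-0.01 -0.01  0.  ]
```

Call:
arm_command([
  {"x": 0,"y": -0.44,"z": -0.37,"wx": 0,"wy": 0,"wz": 0},
  {"x": 0,"y": -0.44,"z": -0.37,"wx": 0,"wy": 0,"wz": 0},
  {"x": 0,"y": -0.44,"z": -0.37,"wx": 0,"wy": 0,"wz": 0},
  {"x": 0,"y": -0.43,"z": -0.37,"wx": 0,"wy": 0,"wz": 0},
  {"x": 0,"y": 0,"z": 0,"wx": 0,"wy": 0,"wz": 0},
  {"x": 0.3,"y": 0,"z": 0,"wx": 0,"wy": 0,"wz": 0},
  {"x": 0.32,"y": 0,"z": 0,"wx": 0,"wy": 0,"wz": 0},
  {"x": 0,"y": 0,"z": 0,"wx": 0,"wy": 0,"wz": 0},
  {"x": 0,"y": 0,"z": 0,"wx": 0,"wy": 0,"wz": 0},
  {"x": 0,"y": 0,"z": 0,"wx": 0,"wy": 0,"wz": 0},
])

```text
t: 9.18
tool_pos: [0.5211, -0.0069, 0.103]
ee_rot: [0.259, 1.57, 0.1]
force: [0.2, 0.4, -0.6]
gripper_width: 0.0007
```

Run:
```python
from h import *
to([*PR,.092])
```

```text
tool [ 0.5211 -0.0069  0.103 ] F [ 0.2   0.36 -0.59] t 9.175 shift m [ 0.011  -0.0003 -0.001 ] units [ 0.18 -0.   -0.02]
turn units of 4deg [-0.    0.02 -0.  ]
```

Call:
arm_command([
  {"x": 0.06,"y": 0,"z": -0.02,"wx": 0,"wy": 0,"wz": 0},
  {"x": 0.06,"y": 0,"z": 0,"wx": 0,"wy": 0,"wz": 0},
  {"x": 0.06,"y": 0,"z": 0,"wx": 0,"wy": 0,"wz": 0},
  {"x": 0,"y": 0,"z": 0,"wx": 0,"wy": 0,"wz": 0},
  {"x": 0,"y": 0,"z": 0,"wx": 0,"wy": 0,"wz": 0},
  {"x": 0,"y": 0,"z": 0,"wx": 0,"wy": 0,"wz": 0},
])

```text
t: 9.93
tool_pos: [0.5194, -0.0068, 0.0918]
ee_rot: [0.358, 1.571, 0.198]
force: [-1.3, 0.2, 4.3]
gripper_width: 0.0005
```

Call:
arm_command([
  {"x": 0,"y": 0,"z": 0,"wx": 0,"wy": 0,"wz": 0},
])

```text
t: 10.05
tool_pos: [0.5194, -0.0068, 0.0917]
ee_rot: [0.319, 1.57, 0.159]
force: [-0.8, 0.1, 3.4]
gripper_width: 0.0003
```

Call:
arm_command([
  {"x": 0,"y": 0,"z": 0,"wx": 0,"wy": 0,"wz": 0},
])

```text
t: 10.18
tool_pos: [0.5194, -0.0068, 0.0917]
ee_rot: [0.401, 1.571, 0.241]
force: [-0.4, -0.3, 4.5]
gripper_width: 0.0004
```

Right is the softest, at about 4.1 N for 5.3 mm. I'll push its tag down 70 mm behind the pad axis.

Call:
arm_command([
  {"x": -0.3,"y": 0,"z": 0,"wx": 0,"wy": 0,"wz": 0},
  {"x": -0.5,"y": 0,"z": 0,"wx": 0,"wy": 0,"wz": 0},
  {"x": 0,"y": 0,"z": 0,"wx": 0,"wy": 0,"wz": 0},
  {"x": 0,"y": 0,"z": -0.29,"wx": 0,"wy": 0,"wz": 0},
  {"x": 0,"y": 0,"z": -0.29,"wx": 0,"wy": 0,"wz": 0},
  {"x": 0,"y": 0,"z": -0.29,"wx": 0,"wy": 0,"wz": 0},
  {"x": 0,"y": 0,"z": -0.29,"wx": 0,"wy": 0,"wz": 0},
  {"x": 0,"y": 0,"z": 0,"wx": 0,"wy": 0,"wz": 0},
  {"x": 0,"y": 0,"z": 0,"wx": 0,"wy": 0,"wz": 0},
])

```text
t: 11.3
tool_pos: [0.4511, 0.0041, 0.1393]
ee_rot: [-0.508, 1.571, -0.668]
force: [-0.2, -0.1, -0.5]
gripper_width: 0.0007
```

Run:
```python
from h import *
p=PR-.07*ex;print(p);to([*p,.0575])
im=r.snapshot("side");a=im[150:250,220:340,::-1];cv2.imwrite("pics/side3.png",cv2.resize(a,None,fx=6,fy=6,interpolation=2))
```

```text
[0.45098297 0.00408316]
tool [0.4511 0.0041 0.1393] F [-0.15 -0.14 -0.46] t 11.3 shift m [ 0.0818  0.     -0.0001] units [ 1.36  0.   -0.  ]
turn units of 4deg [-0.01  0.    0.  ]
```

View pics/side3.png

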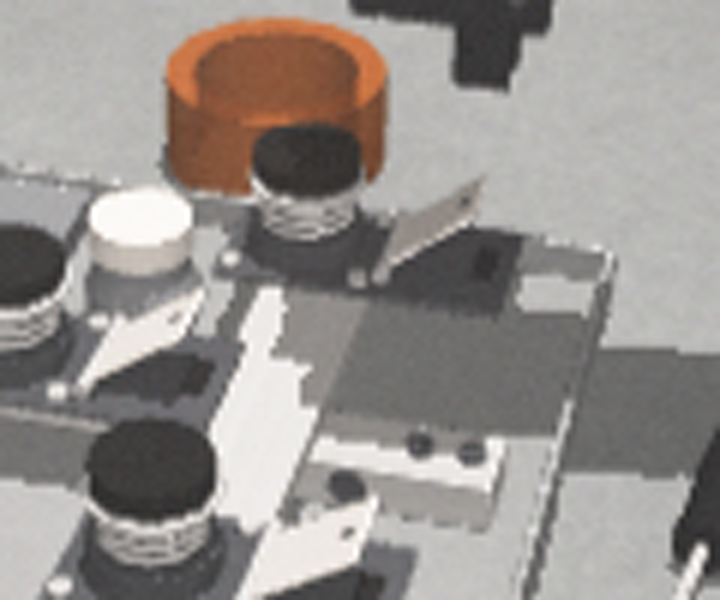

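The fingertip at about (485,85) is directly above the right tag's free end at (480,180). All three tags are still raised, so I'll push.

Call:
arm_command([
  {"x": 0.4,"y": 0,"z": 0,"wx": 0,"wy": 0,"wz": 0},
  {"x": 0.4,"y": 0,"z": 0,"wx": 0,"wy": 0,"wz": 0},
  {"x": 0.15,"y": 0,"z": 0,"wx": 0,"wy": 0,"wz": 0},
  {"x": 0.15,"y": 0,"z": 0,"wx": 0,"wy": 0,"wz": 0},
  {"x": 0.15,"y": 0,"z": 0,"wx": 0,"wy": 0,"wz": 0},
  {"x": 0.06,"y": 0,"z": 0,"wx": 0,"wy": 0,"wz": 0},
  {"x": 0.05,"y": 0,"z": 0,"wx": 0,"wy": 0,"wz": 0},
  {"x": 0,"y": 0,"z": 0,"wx": 0,"wy": 0,"wz": 0},
  {"x": 0,"y": 0,"z": 0,"wx": 0,"wy": 0,"wz": 0},
  {"x": 0,"y": 0,"z": 0,"wx": 0,"wy": 0,"wz": 0},
])

```text
t: 12.6
tool_pos: [0.4508, 0.0042, 0.0582]
ee_rot: [0.185, 1.57, 0.026]
force: [0.5, 0.2, 0.4]
gripper_width: 0.0003
```

Call:
arm_command([
  {"x": 0.02,"y": 0,"z": 0,"wx": 0,"wy": 0,"wz": 0},
  {"x": 0.01,"y": 0,"z": 0,"wx": 0,"wy": 0,"wz": 0},
  {"x": 0,"y": 0,"z": 0,"wx": 0,"wy": 0,"wz": 0},
  {"x": 0,"y": 0,"z": 0,"wx": 0,"wy": 0,"wz": 0},
])

```text
t: 13.1
tool_pos: [0.4508, 0.0042, 0.0574]
ee_rot: [0.386, 1.57, 0.226]
force: [-4.4, -0.4, 20.2]
gripper_width: 0.0008
```

It's firmly against the stop, at z = 57.4 mm with a force of 20 N. Moving up and clear.

Call:
arm_command([
  {"x": -0.2,"y": 0,"z": 0,"wx": 0,"wy": 0,"wz": 0},
  {"x": -0.6,"y": 0,"z": 0,"wx": 0,"wy": 0,"wz": 0},
  {"x": -0.8,"y": 0,"z": 0,"wx": 0,"wy": 0,"wz": 0},
  {"x": -0.9,"y": 0,"z": 0,"wx": 0,"wy": 0,"wz": 0},
  {"x": -0.9,"y": 0,"z": 0,"wx": 0,"wy": 0,"wz": 0},
  {"x": 0,"y": 0,"z": 0,"wx": 0,"wy": 0,"wz": 0},
  {"x": 0,"y": 0,"z": 0,"wx": 0,"wy": 0,"wz": 0},
  {"x": 0,"y": 0,"z": 0,"wx": 0,"wy": 0,"wz": 0},
])

```text
t: 14.1
tool_pos: [0.4495, 0.0041, 0.2587]
ee_rot: [-2.871, 1.568, -3.03]
force: [-0.2, -0.0, 0.3]
gripper_width: 0.0002
```

Run:
```python
from h import *
s,R=st();print(s['tool_pos'],s['force'])
im=r.snapshot("side");cv2.imwrite("pics/side4.png",cv2.resize(im[150:280,160:350,::-1],None,fx=4,fy=4,interpolation=2))
```

```text
[0.44950095 0.00411062 0.25873541] [-0.24821482 -0.03311669  0.34031795]
```

View pics/side4.png

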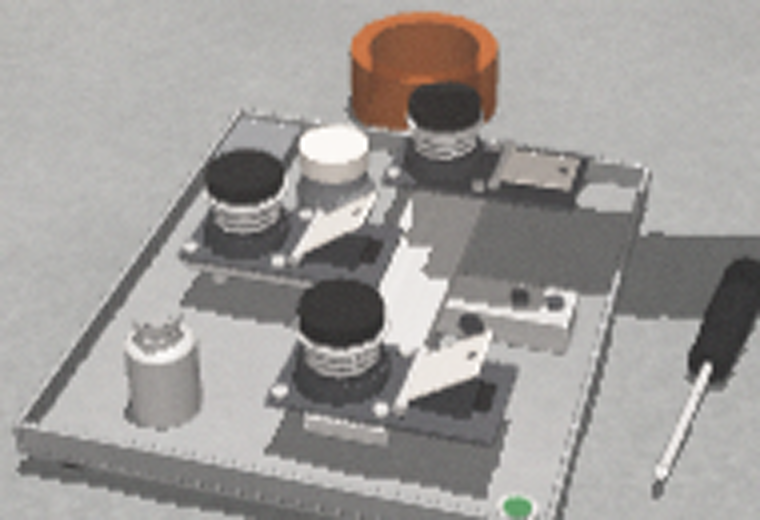

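The right tag lies flat at (540,170). The left tag (450,365) and middle tag (335,225) are still raised, and nothing else has moved.

```bash
python3 -c "
from plant import r
print(r.close_job())"
```

```text
the job is handed in; nothing more can be done
None
```

The right mount is the soft one. I pushed its tag down flat, left the other two raised, and handed the job in after about 14 s of the 48 s allowed.

I pressed the pads with the closed fingertips from left to right. Depth is taken from the stated 97 mm free height of the pads:

| Mount | Force | Depth |
|---|---|---|
| Left | about 10.7 N | 4.9 mm |
| Middle | about 7.9 N | 4.7 mm |
| Right | about 4.1 N | 5.3 mm |

- **Tag:** I pushed the right tag to its stop, where the fingertips read 57.4 mm above the bench with about 20 N on them. I then lifted the gripper to about 0.26 m.
- **Last picture:** It shows the right tag flat and the left and middle tags raised. The weight, jar, tape and screwdriver look undisturbed. The marker was outside that picture, but the arm never went down near it.
- **Anomalies:** There was a small sideways force of 1–3 N during the pad presses, and about 4 N at the tag's stop. Two move calls were refused at the start because their rows were incomplete, and nothing moved. No check failed.

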